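# Unsnap the guard of the blue bench fan

### The arm

A 6-joint arm with a two-finger parallel gripper is mounted at the origin on the work surface. World frame = base frame: x ahead of the robot, y to its left, z up, the work surface at z = 0. Lengths are in mm, angles in rad, forces in N, time in s.
With the tool pointing down it reaches from about 400 to 925 mm from the base axis. Payload 12.5 kg.
Tool frame: the origin (TCP) lies on the mounting face of the last link; the fingertips stand 190 mm ahead of it and the grasp point (between the pads) lies 171 mm ahead of it; z points along the fingers, y is the line along which they close (so a half turn about z gives the same grasp; the last joint's range is limited). The gripper opens to 95 mm and grips with 3 to 60 N. Pads are 20 mm wide; open, the fingers measure 119 mm over their backs; the gripper's body (75 mm by 180 mm) begins 59 mm behind the grasp point.
Start: joints at [1.098, 0.491, 1.559, -0, 1.092, -0.106], TCP at [224.12, 583.434, 404.761] pointing down, gripper open.
Joint ranges: [-3.1, 3.1], [-0.84, 2.19], [0.05, 2.79], [-1.13, 4.28], [0.06, 2.93], [-2.69, 2.69]. Speed limits (rad/s): [2.22, 2.22, 2.79, 3.14, 3.14, 3.14].

### API

Orientations are given as [roll, pitch, yaw] about the fixed x, y, z axes, in that order (R = Rz(yaw) Ry(pitch) Rx(roll)).
In Python, from cell import env gives the robot as it stands.
- The arm moves only by the tool carry_out, never from a script. Its argument "series" is a list of rows, each a list of 5 numbers: the shift along the tool's x, y, z in m, then the turn about the tool's z in degrees, then the opening, from 0 (shut) to 1 (fully open). A call has 1 to 20 rows; each row is the pose to reach, as a shift and turn from the pose commanded when the call began, along the tool's axes at that moment; what a row does not reach only later rows make up. A row lasts 1/8 s, in which the tool goes at most 62.5 mm and 10.7 degrees, less where a joint would pass 70% of its speed; a pose out of reach is approached as far as the arm can. A call with a gripper value outside its range is refused whole. The fingers move at their own pace and stop on an object; the grip force is fixed at half the most. Time passes only in rows, so rows that repeat a pose let the fingers close. It gives the time, the measured TCP pose, the force, the opening and the grip force at its end, in the units of the state.
- env.state(): the state, without advancing time (a new reading comes with each control period).
- env.read_camera(name): name is "scene" or "top"; returns (picture, depth): 480x640x3 uint8, red, green, blue; 480x640 float32, mm along the optical axis (not along the pixel's ray), 0 where there is no reading.
- env.get_calibration(name): a dict with "intrinsics" (3x3 intrinsics, pixels), "cam_to_world" (4x4, takes a point from camera to world coordinates). Camera axes: x right, y up, looking along -z (the intrinsics and any distortion apply to the point x, -y, -z); pixel columns grow to the right and rows downward; lengths in mm; the calibration is good to about 2 mm. A picture is of the moment at which its call begins. get_calibration takes no time and is no camera call.
- env.job_done(): hands the job in; it is judged then, once.
The state is a dict: "t": time; "joints": joint angles; "qvel": joint speeds; "tau": joint torques, N m; "eef_pos": TCP position; "tcp_rot": TCP orientation; "ft_force": force on the tool from outside, world axes, zero at the start; "moment": the same for the moment, N m; "opening": opening from 0.0 (shut) to 1.0 (fully open); "grip_force": force on a finger pad.
Only numpy, scipy, OpenCV 4.12 (cv2) and the standard library are available. Lean on these libraries where they do the work, as an engineer would, in place of code of your own. Each camera call takes 0.05 s, during which the arm holds its last target. There are 200 camera calls.

### The job

Take the black guard off the blue fan unit: pinch its orange snap tab in towards the fixed black grip opposite it, and lift the guard straight off while the tab is held in. Then set it down, flat and right way up, in the yellow tray without dropping it, and let go. Leave the guard of the white fan unit where it is.

Things in the scene. Friction and masses are not known exactly. Their poses are not given: they have to be found in the camera images.
- blue_fan_guard_mid (a point): Centre of the black guard (50 to 90 g, plate 84 x 84 x 4 mm) on the fixed blue box (110 x 110 mm, top at z = 50 mm). z up, x from tab to grip. Orange tab: 24 mm wide, 4 thick, outer face at x = -24 mm; fixed black grip: 28 wide, 4 thick, outer face at x = +24: pinch 48 mm along x. Both reach 17 mm above this point; the plate's underside is 17 mm below it. Lifts straight up.
- blue_fan_tab (a joint): Press-in of the orange tab towards the grip, m: 0 at rest, 0.008 at its stop; spring 1.6 N to start, 8 N at the stop. A hook at its foot locks under a lip of the box until pressed 0.0035 to 0.005. The lip's block lies just outside the tab, its top 9 mm below the guard's centre point: keep fingertips above that (7 mm below the point is clear). Pinch with 12 to 25 N.
- tray: Fixed yellow open tray, 170 mm (x) by 200 mm (y) outside and 32 mm high, walls and floor 4 mm thick. Origin at the centre of its underside on the table, z up. When the guard rests in it, the guard's centre point is 21 mm above the table.
- white_fan_guard_mid (a point): Centre of the guard of the other fan unit, a white box of the same size with the same black guard and orange tab: leave it alone. Same axes as the blue unit's guard point.
There are look-alikes about, which are no part of the job. Leave any brown or green look-alike of the part that bears blue_fan_guard_mid alone.

How it is judged (in metres and radians):
On the way, in this order (a step that is already met when the one before it is completed fails the run):
1. the orange tab is pressed in at least 2 mm while the guard is still seated on the blue unit (value of joint blue_fan_tab above 0.002 m and distance of blue_fan_guard_mid from where it was at the start of the episode below 0.008 m), for 0.05 s.
2. the guard is lifted clear of the blue unit with the tab still pressed in (height (world z) of blue_fan_guard_mid above 0.085 m and value of joint blue_fan_tab above 0.002 m), for 0.1 s.
At the end, for the whole second after the job is handed in: The blue unit's guard lies at rest on the floor of the yellow tray, inside its walls, right way up and flat within about 10 degrees (its centre point 15 to 28 mm above the table); the white unit's guard is within 15 mm of where it was (x of blue_fan_guard_mid in the frame of tray between -0.075 and 0.075 m and y of blue_fan_guard_mid in the frame of tray between -0.09 and 0.09 m and height (world z) of blue_fan_guard_mid between 0.015 and 0.028 m and angle between blue_fan_guard_mid's own z axis and vertical below 0.17 rad and linear speed of blue_fan_guard below 0.02 m/s and distance of white_fan_guard_mid from where it was at the start of the episode below 0.015 m); the robot touches nothing.
It fails at once if the guard is dropped or thrown (faster than 0.6 m/s while not in the fingers: a fall of about 20 mm or more) (linear speed of blue_fan_guard above 0.6 m/s and contact force between the fingers and blue_fan_guard below 0.05 N).
It fails at once if the white unit's guard is moved by more than 15 mm (distance of white_fan_guard_mid from where it was at the start of the episode above 0.015 m).
It also fails if it takes over 42 s, if anything falls off the work surface, if the arm or the gripper's body presses on something with over 40 N, if the wrist force passes 120 N, or if a joint passes its speed limit or range.

## Working session

There is one attempt and no reset: what is moved stays moved. The work goes in short steps, Python scripts to look and compute and a tool call to move; the robot and the scene stay as the last step left them, time stands still between calls to the robot, and variables do not carry over. Pictures are saved under pics/ and viewed, at most 10 in all, crops included, and the job is handed in when it is done.

Besides the shell and the picture viewer there is one more tool, called after "Request:" in YAML: its name, and indented under it one key for each argument. carry_out: Moves the arm, as the interface text tells. Its arguments: {"type":"object","properties":{"series":{"type":"array","items":{"type":"array","items":{"type":"number"}}}},"required":["series"]}

```bash
mkdir -p pics; cat > h.py <<'E'
import numpy as np, cv2
from cell import env
def cloud(name):
    im,d=env.read_camera(name); c=env.get_calibration(name)
    K=np.array(c["intrinsics"]);T=np.array(c["cam_to_world"])
    v,u=np.mgrid[:480,:640]; uv=np.stack([u,v],-1).reshape(-1,1,2).astype(float)
    dist=np.array(c.get("distortion",np.zeros(5)),float)
    n=cv2.undistortPoints(uv,K,dist).reshape(480,640,2)
    P=np.stack([n[...,0]*d,-n[...,1]*d,-d],-1)@T[:3,:3].T+T[:3,3]
    P[d==0]=np.nan
    return im,d,P
E
python3 - <<'E'
from h import *
for n in("top","scene"):
    im,d,P=cloud(n); cv2.imwrite(f"pics/{n}0.png",im[...,::-1]); np.savez(f"{n}0.npz",im=im,d=d,P=P)
    c=env.get_calibration(n);print(n,c.keys(),np.round(c["cam_to_world"],3).tolist(),np.round(c["intrinsics"],1).tolist())
s=env.state();print({k:np.round(v,3) for k,v in s.items()})
E
```

```text
top dict_keys(['intrinsics', 'cam_to_world']) [[-0.008, 0.992, -0.123, 229.16], [-1.0, -0.006, 0.014, 138.958], [0.013, 0.123, 0.992, 1583.93], [0.0, 0.0, 0.0, 1.0]] [[551.0, 0.0, 327.4], [0.0, 551.0, 237.4], [0.0, 0.0, 1.0]]
scene dict_keys(['intrinsics', 'cam_to_world']) [[0.058, -0.66, 0.749, 1420.322], [0.998, 0.038, -0.044, 59.779], [0.001, 0.75, 0.661, 958.094], [0.0, 0.0, 0.0, 1.0]] [[591.5, 0.0, 314.3], [0.0, 591.5, 241.1], [0.0, 0.0, 1.0]]
{'t': np.float64(0.1), 'joints': array([ 1.098,  0.491,  1.559, -0.   ,  1.092, -0.106]), 'qvel': array([-0.002, -0.001, -0.001, -0.002,  0.002,  0.001]), 'tau': array([ 3.0000e-03, -6.1362e+01, -2.5861e+01,  6.9000e-02,  4.7000e-02,
       -0.0000e+00]), 'eef_pos': array([224.111, 583.41 , 404.226]), 'tcp_rot': array([-3.141, -0.   ,  2.775]), 'ft_force': array([ 0.084, -0.181, -0.348]), 'moment': array([-0.042, -0.009, -0.04 ]), 'grip_force': np.float64(0.0), 'opening': np.float64(0.997)}
```

View pics/top0.png

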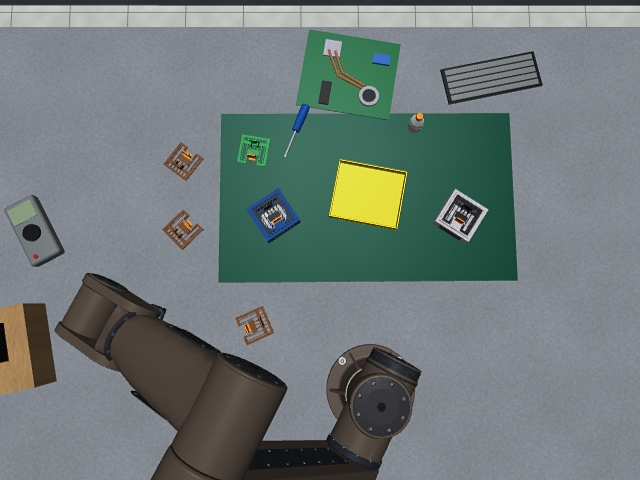

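View pics/scene0.png

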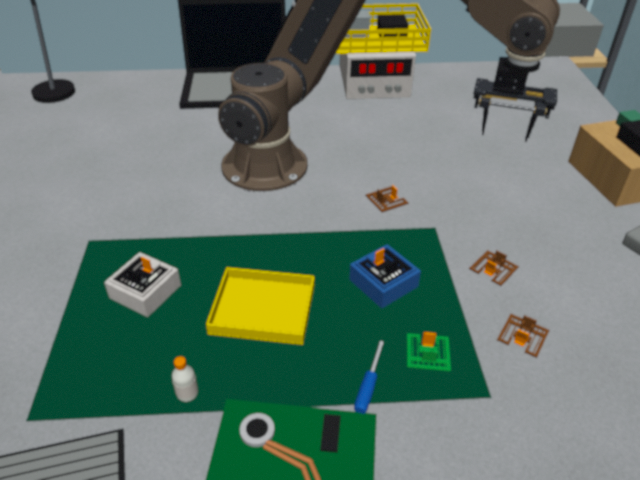

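In the top view, the candidates are the blue unit at (274,215), the white unit at (462,215), the green look-alike at (254,150) and brown look-alikes at (183,161), (183,229) and (254,325). Only (274,215) is a black guard on a blue box. The yellow tray is at (368,194). I'll confirm with an enlarged crop and measure.

```bash
cat > m.py <<'E'
from h import *
t=np.load("top0.npz");im=t["im"];P=t["P"]
hsv=cv2.cvtColor(im,cv2.COLOR_RGB2HSV)
def roi(u0,u1,v0,v1):
    m=np.zeros((480,640),bool);m[v0:v1,u0:u1]=1;return m
H,S,V=[hsv[...,i].astype(int) for i in range(3)]
def rep(name,m):
    q=P[m&np.isfinite(P[...,2])]
    r=cv2.minAreaRect(q[:,:2].astype(np.float32))
    print(name,len(q),"mean",q.mean(0).round(1),"z",np.percentile(q[:,2],[5,50,95]).round(1),"rect",np.round(r[0],1),np.round(r[1],1),round(r[2],1))
    return q
B=roi(240,306,182,250)
rep("bluebox top",B&(P[...,2]>44)&(P[...,2]<70)&(H>100)&(H<130)&(S>100))
rep("bluebox all top",B&(P[...,2]>44))
rep("guard blk",B&(P[...,2]>44)&(S<90))
o=rep("orange",B&(H>5)&(H<25)&(S>120)&(P[...,2]>44))
print(o.round(0)[:40].tolist())
q=rep("high",B&(P[...,2]>66)&~((H>5)&(H<25)&(S>120)))
print(q.round(0)[:60].tolist())
rep("tray",roi(320,415,150,240)&(H>20)&(H<35)&(S>120))
rep("trayrim",roi(320,415,150,240)&(H>20)&(H<35)&(S>120)&(P[...,2]>26))
s=np.load("scene0.npz");
a=cv2.resize(im[180:250,236:310][...,::-1],None,fx=5.4,fy=5.4,interpolation=cv2.INTER_CUBIC)
b=cv2.resize(s["im"][235:310,340:430][...,::-1],(400,333),interpolation=cv2.INTER_CUBIC)
c=np.zeros((378,800,3),np.uint8);c[:a.shape[0],:a.shape[1]]=a[:378];c[:333,400:]=b
cv2.imwrite("pics/crop.png",c)
E
python3 m.py
```

```text
bluebox top 717 mean [481.8 268.5  53.1] z [46.1 52.8 60.6] rect [486.1 271. ] [111.6 108.7] 33.5
bluebox all top 1248 mean [484.4 270.8  54.6] z [46.7 53.5 67.3] rect [485.6 271.2] [112.1 109.4] 33.5
guard blk 477 mean [489.9 273.8  55.9] z [48.3 54.2 75.8] rect [481.2 266.8] [100.   83.6] 33.6
orange 28 mean [468.4 258.7  69.8] z [51.3 69.1 86.7] rect [470.5 260.5] [13.4 21.3] 34.9
[[480.0, 256.0, 54.0], [475.0, 250.0, 85.0], [477.0, 258.0, 54.0], [472.0, 253.0, 88.0], [472.0, 251.0, 83.0], [474.0, 264.0, 55.0], [469.0, 259.0, 84.0], [469.0, 256.0, 85.0], [470.0, 254.0, 80.0], [471.0, 248.0, 75.0], [471.0, 267.0, 54.0], [466.0, 261.0, 87.0], [466.0, 259.0, 85.0], [470.0, 252.0, 65.0], [471.0, 250.0, 55.0], [470.0, 273.0, 46.0], [464.0, 267.0, 86.0], [464.0, 264.0, 83.0], [464.0, 262.0, 81.0], [466.0, 257.0, 70.0], [468.0, 255.0, 58.0], [469.0, 253.0, 53.0], [461.0, 267.0, 83.0], [464.0, 260.0, 65.0], [466.0, 259.0, 51.0], [461.0, 266.0, 68.0], [461.0, 263.0, 68.0], [463.0, 261.0, 56.0]]
high 49 mean [493.4 276.5  77.1] z [67.5 76.7 86.5] rect [479.7 267.4] [63.  26.5] 34.0
[[512.0,
[... 566 characters left out ...]
500.0, 288.0, 70.0], [501.0, 285.0, 67.0], [500.0, 271.0, 70.0], [500.0, 268.0, 68.0], [497.0, 293.0, 71.0], [496.0, 290.0, 78.0], [497.0, 288.0, 71.0], [495.0, 294.0, 68.0], [493.0, 290.0, 79.0], [494.0, 287.0, 74.0], [491.0, 287.0, 76.0], [492.0, 285.0, 69.0], [489.0, 285.0, 68.0], [469.0, 250.0, 85.0], [468.0, 257.0, 75.0], [467.0, 254.0, 78.0], [464.0, 259.0, 84.0], [461.0, 264.0, 82.0], [462.0, 262.0, 76.0], [464.0, 241.0, 66.0], [460.0, 268.0, 72.0], [458.0, 243.0, 68.0], [455.0, 252.0, 68.0]]
tray 4134 mean [550.6  -1.8   7.4] z [-1.6  4.9 31.5] rect [551.7  -0.8] [200.6 178.9] 78.7
trayrim 392 mean [550.1  -1.8  31.8] z [26.6 31.7 37.2] rect [ 5.482e+02 -4.000e-01] [199.9 171.5] 78.7
```

View pics/crop.png

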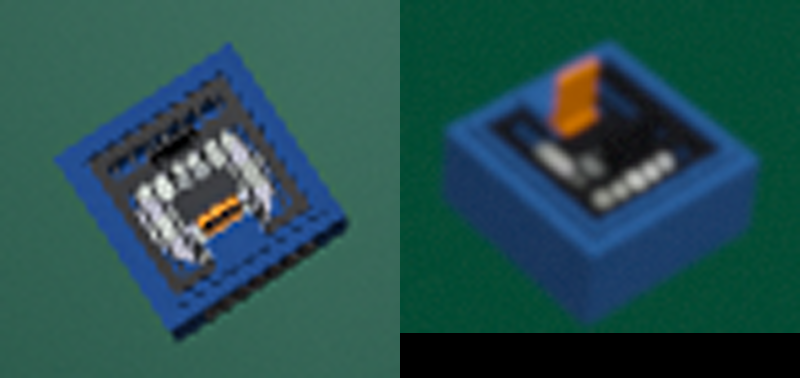

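The crop confirms it: blue box, black guard, orange tab on the robot side and black grip on the far side. The centre is about (485.7, 271.2), with x-yaw about 33.5°. I'll cross-check with the scene camera and compute the shift.

```bash
cat > go.py <<'E'
import sys
from h import *
from scipy.spatial.transform import Rotation as Ro
def shift(p,cur=None,yaw=None):
    s=env.state();R=Ro.from_euler('xyz',s["tcp_rot"]).as_matrix()
    print("t",round(float(s["t"]),2),"pos",np.round(s["eef_pos"],1),"rot",np.degrees(s["tcp_rot"]).round(2),"open",np.round(s["opening"],3),"gf",np.round(s["grip_force"],1))
    print("shift mm",(R.T@(np.array(p)-s["eef_pos"])).round(1),"turn",None if yaw is None else round(float(np.degrees(s["tcp_rot"][2]))-yaw,2))
E
python3 - <<'E'
from go import *
s=np.load("scene0.npz");im=s["im"];P=s["P"];hsv=cv2.cvtColor(im,cv2.COLOR_RGB2HSV);H,S=hsv[...,0].astype(int),hsv[...,1].astype(int)
m=np.zeros((480,640),bool);m[235:310,340:430]=1
q=P[m&(P[...,2]>44)&(P[...,2]<58)&(H>95)&(H<130)&(S>100)]
print("box",len(q),cv2.minAreaRect(q[:,:2].astype(np.float32)))
o=P[m&(P[...,2]>57)&(H>5)&(H<25)&(S>120)];a=np.radians(33.5);d=(o[:,:2]-[485.7,271.2])
print("orange local x,y",np.percentile(d@[np.cos(a),np.sin(a)],[5,50,95]).round(1),np.percentile(d@[-np.sin(a),np.cos(a)],[5,50,95]).round(1),"z",np.percentile(o[:,2],[2,50,98]).round(1))
shift([485.7,271.2,320],yaw=123.5)
E
```

```text
box 1024 ((488.5986022949219, 271.1468505859375), (115.98101806640625, 114.9907455444336), 33.3220329284668)
orange local x,y [-20.5 -17.6 -15.5] [-12.9  -1.6   8.6] z [57.8 70.6 84.7]
t 0.1 pos [224.1 583.4 404.2] rot [-1.7994e+02 -1.0000e-02  1.5898e+02] open 0.997 gf 0.0
shift mm [-356.2 -197.5   84.4] turn 35.48
```

Request:
carry_out:
  series:
    - [-0.05, -0.028, 0.01, 6, 1]
    - [-0.1, -0.056, 0.02, 12, 1]
    - [-0.15, -0.084, 0.03, 18, 1]
    - [-0.2, -0.112, 0.045, 24, 1]
    - [-0.25, -0.14, 0.055, 30, 1]
    - [-0.3, -0.168, 0.07, 35.5, 1]
    - [-0.357, -0.197, 0.084, 35.5, 1]
    - [-0.357, -0.197, 0.084, 35.5, 1]
    - [-0.357, -0.197, 0.084, 35.5, 1]
    - [-0.357, -0.197, 0.084, 35.5, 1]

```text
t: 1.35
eef_pos: [486.0, 272.5, 321.0]
tcp_rot: [3.141, -0.0, 2.157]
ft_force: [-0.8, -0.3, 0.0]
opening: 1.0
grip_force: 0.0
```

```bash
python3 - <<'E'
from go import *
shift([486.8,271.5,254],yaw=123.5)
E
```

```text
t 1.35 pos [486.  272.5 321. ] rot [ 1.7998e+02 -1.0000e-02  1.2357e+02] open 1.0 gf 0.0
shift mm [-1.3  0.1 67. ] turn 0.07
```

Request:
carry_out:
  series:
    - [-0.001, 0, 0.02, 0, 1]
    - [-0.001, 0, 0.04, 0, 0.8]
    - [-0.001, 0, 0.055, 0, 0.7]
    - [-0.001, 0, 0.066, 0, 0.65]
    - [-0.001, 0, 0.066, 0, 0.65]
    - [-0.001, 0, 0.066, 0, 0.65]
    - [-0.001, 0, 0.066, 0, 0.65]

```text
t: 2.22
eef_pos: [487.4, 270.7, 255.3]
tcp_rot: [3.141, 0.0, 2.155]
ft_force: [-0.7, -0.6, -0.0]
opening: 0.649
grip_force: 0.0
```

```bash
python3 - <<'E'
from go import *
shift([486.8,271.5,254],yaw=123.5)
im,d,P=cloud("scene");c=cv2.resize(im[190:320,320:450][...,::-1],(600,600),interpolation=cv2.INTER_CUBIC)
cv2.imwrite("pics/c2.png",c)
E
```

```text
t 2.23 pos [487.4 270.7 255.3] rot [1.7994e+02 1.0000e-02 1.2348e+02] open 0.649 gf 0.0
shift mm [ 1.  -0.   1.3] turn -0.02
```

View pics/c2.png

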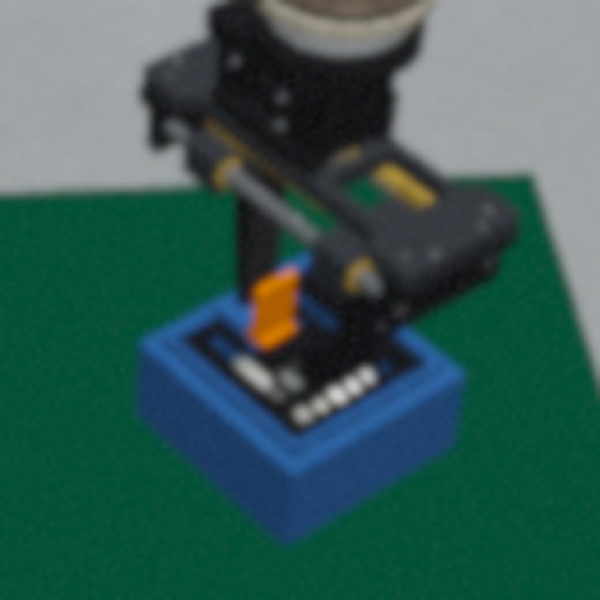

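The fingers straddle the tab (275,305) and the grip (355,325), one finger outside each. I'll close in stages.

Request:
carry_out:
  series:
    - [0.001, 0, 0.002, 0, 0.55]
    - [0.001, 0, 0.002, 0, 0.5]
    - [0.001, 0, 0.002, 0, 0.46]
    - [0.001, 0, 0.002, 0, 0.44]
    - [0.001, 0, 0.002, 0, 0.44]
    - [0.001, 0, 0.002, 0, 0.44]

```text
t: 3.02
eef_pos: [487.8, 272.2, 253.3]
tcp_rot: [3.136, 0.0, 2.155]
ft_force: [6.0, 7.5, -2.5]
opening: 0.44
grip_force: 10.7
```

Request:
carry_out:
  series:
    - [0, 0.001, 0, 0, 0.43]
    - [0, 0.0012, 0, 0, 0.42]
    - [0, 0.0012, 0, 0, 0.41]
    - [0, 0.0012, 0, 0, 0.41]

```text
t: 3.52
eef_pos: [488.7, 272.9, 253.5]
tcp_rot: [3.136, 0.0, 2.155]
ft_force: [5.8, 6.4, 1.4]
opening: 0.409
grip_force: 30.0
```

Request:
carry_out:
  series:
    - [0, 0.001, 0, 0, 0.415]
    - [0, 0.001, 0, 0, 0.415]
    - [0, 0.001, 0, 0, 0.415]

```text
t: 3.9
eef_pos: [489.1, 273.1, 253.2]
tcp_rot: [3.139, 0.0, 2.155]
ft_force: [4.2, 4.9, -0.2]
opening: 0.417
grip_force: 17.9
```

The grip is 17.9 N, inside the 12–25 N window, and the tab is at its stop. Lifting.

Request:
carry_out:
  series:
    - [0, 0.0005, -0.003, 0, 0.415]
    - [0, 0.0005, -0.008, 0, 0.415]
    - [0, 0.0005, -0.015, 0, 0.415]
    - [0, 0.0005, -0.025, 0, 0.415]
    - [0, 0.0005, -0.035, 0, 0.415]
    - [0, 0.0005, -0.045, 0, 0.415]
    - [0, 0.0005, -0.06, 0, 0.415]
    - [0, 0.0005, -0.06, 0, 0.415]
    - [0, 0.0005, -0.06, 0, 0.415]

```text
t: 5.03
eef_pos: [488.9, 273.0, 312.7]
tcp_rot: [-3.142, -0.0, 2.155]
ft_force: [-0.8, 0.8, -1.3]
opening: 0.415
grip_force: 16.5
```

```bash
python3 - <<'E'
from go import *
shift([549.5,-0.8,314],yaw=78.7)
s=np.load("scene0.npz");im=s["im"];P=s["P"];hsv=cv2.cvtColor(im,cv2.COLOR_RGB2HSV);H,S=hsv[...,0].astype(int),hsv[...,1].astype(int)
m=np.zeros((480,640),bool);m[255:350,195:325]=1
q=P[m&(P[...,2]>26)&(H>20)&(H<35)&(S>120)];print("tray rim scene",cv2.minAreaRect(q[:,:2].astype(np.float32)))
im,d,P=cloud("scene");c=cv2.resize(im[150:320,320:490][...,::-1],(600,600),interpolation=cv2.INTER_CUBIC)
cv2.imwrite("pics/c3.png",c)
E
```

```text
t 5.03 pos [488.9 273.  312.7] rot [-180.     -0.    123.48] open 0.415 gf 16.5
shift mm [-261.8 -100.5   -1.3] turn 44.78
tray rim scene ((551.1473388671875, -0.076202392578125), (200.80520629882812, 177.68016052246094), 78.80755615234375)
```

View pics/c3.png

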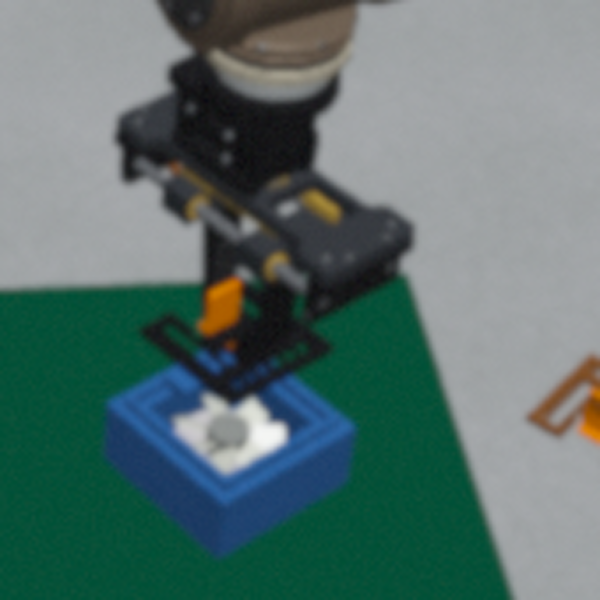

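The guard is lifted level in the fingers (plate at (235,345)), and the fan is exposed below it. Moving over the tray.

Request:
carry_out:
  series:
    - [-0.01, -0.004, 0, 2, 0.415]
    - [-0.035, -0.013, 0, 6, 0.415]
    - [-0.07, -0.027, 0, 12, 0.415]
    - [-0.105, -0.04, 0, 18, 0.415]
    - [-0.14, -0.054, 0, 24, 0.415]
    - [-0.175, -0.067, 0, 30, 0.415]
    - [-0.21, -0.081, 0, 36, 0.415]
    - [-0.24, -0.092, 0, 41, 0.415]
    - [-0.257, -0.098, 0, 44, 0.415]
    - [-0.262, -0.1, 0, 45, 0.415]
    - [-0.262, -0.1, 0, 45, 0.415]
    - [-0.262, -0.1, 0, 45, 0.415]

```text
t: 6.58
eef_pos: [549.9, 0.1, 312.7]
tcp_rot: [-3.141, -0.0, 1.371]
ft_force: [-0.4, -0.5, -0.4]
opening: 0.418
grip_force: 16.5
```

Request:
carry_out:
  series:
    - [0, 0, 0.01, 0, 0.415]
    - [0, 0, 0.03, 0, 0.415]
    - [0, 0, 0.05, 0, 0.415]
    - [0, 0, 0.07, 0, 0.415]
    - [0, 0, 0.085, 0, 0.415]
    - [0, 0, 0.095, 0, 0.415]
    - [0, 0, 0.099, 0, 0.415]
    - [0, 0, 0.1, 0, 0.415]
    - [0, 0, 0.1, 0, 0.415]

```text
t: 7.7
eef_pos: [550.2, -0.7, 213.1]
tcp_rot: [3.141, -0.0, 1.37]
ft_force: [0.0, -0.0, -1.6]
opening: 0.416
grip_force: 16.5
```

Now the last millimetres, watching for contact.

Request:
carry_out:
  series:
    - [0, 0, 0.002, 0, 0.415]
    - [0, 0, 0.004, 0, 0.415]
    - [0, 0, 0.005, 0, 0.415]
    - [0, 0, 0.005, 0, 0.415]
    - [0, 0, 0.005, 0, 0.415]

```text
t: 8.32
eef_pos: [550.1, -0.7, 207.8]
tcp_rot: [3.141, -0.0, 1.37]
ft_force: [-0.2, -0.7, -0.6]
opening: 0.42
grip_force: 16.5
```

Request:
carry_out:
  series:
    - [0, 0, 0.001, 0, 0.415]
    - [0, 0, 0.0015, 0, 0.415]
    - [0, 0, 0.0015, 0, 0.415]

```text
t: 8.7
eef_pos: [550.2, -0.7, 206.7]
tcp_rot: [3.141, -0.0, 1.37]
ft_force: [-0.4, 0.6, 6.6]
opening: 0.415
grip_force: 19.0
```

Contact with the tray floor (6.6 N). Releasing slowly, then going up.

Request:
carry_out:
  series:
    - [0, 0, 0, 0, 0.44]
    - [0, 0, 0, 0, 0.47]
    - [0, 0, 0, 0, 0.5]
    - [0, 0, 0, 0, 0.55]
    - [0, 0, 0, 0, 0.6]
    - [0, 0, 0, 0, 0.68]
    - [0, 0, 0, 0, 0.7]
    - [0, 0, 0, 0, 0.7]
    - [0, 0, -0.02, 0, 0.7]
    - [0, 0, -0.06, 0, 0.7]
    - [0, 0, -0.1, 0, 0.7]
    - [0, 0, -0.15, 0, 0.7]
    - [0, 0, -0.15, 0, 0.7]
    - [0, 0, -0.15, 0, 0.7]

```text
t: 10.45
eef_pos: [549.8, -0.6, 355.7]
tcp_rot: [-3.141, -0.0, 1.37]
ft_force: [-1.2, -0.2, -0.3]
opening: 0.702
grip_force: 0.0
```

```bash
python3 - <<'E'
from go import *
im,d,P=cloud("scene");c=cv2.resize(im[150:350,80:440][...,::-1],(800,444),interpolation=cv2.INTER_CUBIC)
cv2.imwrite("pics/c4.png",c)
E
```

```text
(no output)
```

View pics/c4.png

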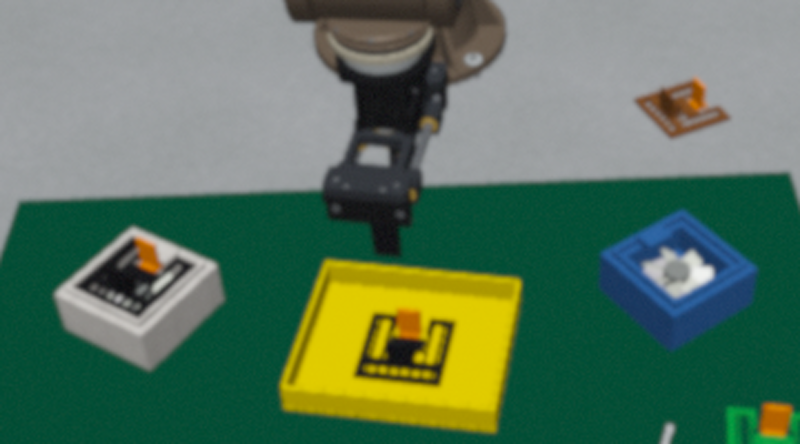

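The guard lies flat in the tray at (405,345), the white unit's guard is untouched at (135,275), and the gripper is clear.

```bash
python3 -c "
from cell import env
print(env.job_done())"
```

```text
the job is handed in; nothing more can be done
None
```

The blue unit's guard was unclipped, lifted off with its tab held in, and set down flat in the yellow tray; the white unit's guard was not touched, and the job was handed in at about 10.5 s (no verdict was returned).

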